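# Set the coating pan's speed and start it

## Robot

A 6-joint arm with a two-finger parallel gripper is mounted at the origin on the work surface. World frame = base frame: x ahead of the robot, y to its left, z up, the work surface at z = 0. Lengths are in mm, angles in rad, forces in N, time in s.
With the tool pointing down it reaches from about 250 to 775 mm from the base axis. Payload 4 kg.
Tool frame: the origin (TCP) lies between the finger pads; the fingertips stand 17 mm ahead of it and the grasp point (between the pads) lies 2 mm behind it; z points along the fingers, y is the direction in which the jaws open and shut (so a half turn about z gives the same grasp; the last joint's range is limited). The gripper opens to 85 mm and grips with 20 to 120 N. Pads are 22 mm wide; open, the fingers measure 114 mm over their backs; the gripper's body (76 mm by 85 mm) begins 54 mm behind the grasp point. The pads swing forward as they close: fully open they stand 13 mm farther back than shut.
Start: joints at [-1.4, 0.087, 1.371, -0, 1.684, -0.103], TCP at [148.712, -529.529, 248.341] pointing down, gripper open.
Joint ranges: [-3.1, 3.1], [-0.76, 2.03], [0.27, 2.55], [-1.08, 4.22], [0.17, 2.65], [-2.57, 2.57]. Speed limits (rad/s): [2.79, 2.79, 3.14, 3.14, 3.14, 3.14].

## Interface

Orientations are given as [roll, pitch, yaw] about the fixed x, y, z axes, in that order (R = Rz(yaw) Ry(pitch) Rx(roll)).
In Python, from cell import * gives the robot as it stands.
- The arm moves only by the tool jog_arm, never from a script. Its argument "targets" is text: rows parted by semicolons, each of 7 numbers parted by spaces: the shift along the tool's x, y, z in cm, then the turn, a rotation vector about the tool's x, y, z in degrees, then the gripper command: -1 is shut, 1 is fully open, values between are in proportion. In form: x y z wx wy wz jaw; .... A call has 1 to 20 rows; each row is the pose to reach, as a shift and turn from the pose measured when the call began, along the tool's axes at that moment; what a row does not reach only later rows make up. A row lasts 1/12 s, in which the tool goes at most 41.7 mm and 7.16 degrees, less where a joint would pass 70% of its speed; a pose out of reach is approached as far as the arm can. A call with a gripper value outside its range is refused whole. The fingers move at their own pace and stop on an object; "grip_force" is the grip in N (left out, the last holds). Time passes only in rows, so rows that repeat a pose let the fingers close. It gives the time, the measured TCP pose, the force and the opening at its end, in the units of the state.
- sense(): the state, without advancing time (a new reading comes with each control period).
- grab_frame(name): name is "scene" or "top"; returns the picture (384x512x3 uint8, blue, green, red); there is no depth.
- camera_model(name): a dict with "K" (3x3 intrinsics, pixels), "view" (4x4, takes a point from world to camera coordinates). Camera axes: x right, y down, z forward; pixel columns grow to the right and rows downward; lengths in mm; the calibration is good to about 2 mm. A picture is of the moment at which its call begins. camera_model takes no time and is no camera call.
- close_job(): hands the job in, once; it reports no verdict.
The state is a dict: "t": time; "joints": joint angles; "dq": joint speeds; "tau": joint torques, N m; "position": TCP position; "tcp_rot": TCP orientation; "ft_force": force on the tool from outside, world axes, zero at the start; "moment": the same for the moment, N m; "width": finger opening in mm.
Only numpy, scipy, OpenCV 4.12 (cv2) and the standard library are available. Lean on these libraries where they do the work, as an engineer would, in place of code of your own. Each camera call takes 0.05 s, during which the arm holds its last target.

## Task

Get the small coating machine running at its fifth speed: with a fingertip, gently push the pointer of the black speed selector round clockwise, click by click, until it rests at the fifth mark after the long off mark, without going past it. Then press the small flat start button fully in and take the finger away. Do not press the large mushroom-shaped stop button, and leave the jar, beaker and scraper where they stand.

Things in the scene. Friction and masses are not known exactly. Their poses are not given: they have to be found in the camera images.
- coater: Fixed stainless coating machine; origin on the table, under the centre of its control housing: 220 (x) by 300 mm (y), level top panel 80 mm above the table. x points away from the robot at yaw 0, y to the left. On the panel: selector axis at (0, 70) mm, start button (-50, -80), stop button (50, -80). The tilted pan and its drive, up to 240 mm high, stand at y -205 to -415 mm.
- dial_center (a point): Point on the selector's vertical axis, on the panel's surface. White marks radiate at 50 to 58 mm radius, 30 degrees apart, for positions 0 to 7; that of 0 (off) is longer, out to 70 mm. Seen from above, the off mark lies 105 degrees counter-clockwise of the machine's x axis; the others follow clockwise, the fifth 45 degrees clockwise of the x axis.
- selector (a joint): Selector angle, rad, growing clockwise from above; 0 = off, a click each 0.5236 rad (30 degrees), stops at 0 and 3.665; position five is 2.618. Starts at one of positions 0 to 3. A sprung ball holds it in each: about 0.05 N m to leave, none half-way to the next, whence it snaps on by itself. Pointer direction: 105 degrees minus this angle, counter-clockwise from the machine's x axis.
- pointer_tip (a point): Outer end of the pointer, on its top: 42 mm from the axis, 34 mm above the panel. The selector is black plastic: hub of radius 16 mm, 34 mm high, on a disc of radius 27 mm whose top is 8 mm above the panel, and one pointer arm 12 mm thick, from the hub out to 42 mm, from 8 to 34 mm above the panel, with a thin white line on top.
- start_top (a point): Centre of the top of the start button: round, flat, grey, radius 13 mm, in a black housing; a spring button pressed straight down.
- start (a joint): Travel of the start button, m: 0 = out, 0.006 = fully in, which takes about 5 N; it springs back when let go.
- stop_top (a point): Centre of the top of the stop button: grey mushroom head of radius 22 mm, top 38 mm above the panel.
- stop (a joint): Travel of the stop button, m: 0 = out, 0.006 = fully in. To be left alone.
- jar_mid (a point): Half-way up the lidded amber glass jar, 64 mm wide, 100 mm high, standing loose left of the machine.
- beaker_mid (a point): Half-way up the open steel beaker, 72 mm wide, 75 mm high, standing loose behind the machine.
- scraper_grip (a point): Handle of the loose 200 mm scraper lying on the table left of the machine and farther away than the jar.

How it is judged (in metres and radians):
On the way, in this order (a step that is already met when the one before it is completed fails the run):
1. the selector rests at position five (value of joint selector between 2.468 and 2.768 rad and velocity of joint selector between -0.2 and 0.2 rad/s), for 0.2 s.
2. the start button is pressed fully in (value of joint start above 0.0045 m), for 0.05 s.
At the end, for the whole second after the job is handed in: The selector rests within 0.15 rad of position five (2.618 rad); the start button has been pressed at least 4.5 mm after that and is out again; the stop button is out; jar, beaker and scraper are within 20 mm of where they started (value of joint selector between 2.468 and 2.768 rad and value of joint each of start, stop below 0.0015 m and distance of each of jar_mid, beaker_mid, scraper_grip from where it was at the start of the episode below 0.02 m); the robot touches nothing.
It fails at once if the selector is turned past position five (beyond half a click) (value of joint selector above 2.93 rad).
It fails at once if the start button is pressed before the selector is at position five (value of joint start above 0.003 m and value of joint selector below 2.35 rad).
It fails at once if the stop button is pressed (value of joint stop above 0.003 m).
It fails at once if the selector is forced (over 25 N) (contact force between the fingers and selector above 25 N).
It fails at once if the jar, beaker or scraper is moved over 20 mm or lifted (distance of any of jar_mid, beaker_mid, scraper_grip from where it was at the start of the episode above 0.02 m).
It also fails if it takes over 58 s, if anything falls off the work surface, if the arm or the gripper's body presses on something with over 40 N, if the wrist force passes 120 N, or if a joint passes its speed limit or range.

## Working session

There is one attempt and no reset: what is moved stays moved. The work goes in short steps, Python scripts to look and compute and a tool call to move; the robot and the scene stay as the last step left them, time stands still between calls to the robot, and variables do not carry over. Pictures are saved under pics/ and viewed, and the job is handed in when it is done.

Besides the shell and the picture viewer there is one more tool, called after "Emit:" in YAML: its name, and indented under it one key for each argument. jog_arm: Moves the arm, as the interface text tells. Its arguments: {"type":"object","properties":{"targets":{"type":"string"},"grip_force":{"type":"number"}},"required":["targets"]}

```bash
mkdir -p pics; ls; python3 - <<'E'
from cell import *
import cv2
s=sense();print(s)
for n in("scene","top"):
    cv2.imwrite(f"pics/{n}0.png",grab_frame(n));m=camera_model(n);print(n,m["K"],m["view"])
E
```

```text
pics
{'t': 0.0, 'joints': array([-1.40009372e+00,  8.79946056e-02,  1.37229934e+00, -2.46901007e-05,
        1.68359583e+00, -1.03113916e-01]), 'dq': array([ 0.00102015,  0.00165926, -0.00135535, -0.00195655, -0.00100408,
        0.00046192]), 'tau': array([-2.39562733e-04, -3.51869309e+01, -3.13273680e+01, -1.38663704e-04,
        1.07687723e-02,  1.86253679e-06]), 'position': array([ 148.62485623, -529.04992277,  247.09456494]), 'tcp_rot': array([-3.13930521e+00, -2.12036544e-04,  2.73813529e-01]), 'ft_force': array([-0.62926491,  0.19400615,  0.03697099]), 'moment': array([ 0.0304398 , -0.02703212,  0.00107226]), 'width': 85.37551059468551}
scene [[422.89053602   0.         247.29018759]
 [  0.         422.89053602 193.40661282]
 [  0.           0.           1.        ]] [[ 6.07623252e-01  7.94151475e-01  1.08359903e-02 -5.37505408e+02]
 [ 5.35340032e-01 -3.99446164e-01 -7.44213553e-01 -1.71081420e+02]
 [-5.86689896e-01  4.58002398e-01 -6.67853853e-01  1.30357798e+03]
 [ 0.00000000e+00  0.00000000e+00  0.00000000e+00  1.00000000e+00]]
top [[452.28322722   0.         250.27025421]
 [  0.         452.28322722 187.15992346]
 [  0.           0.           1.        ]] [[-8.90211499e-03 -9.99958637e-01  1.86476013e-03  2.04984553e+02]
 [-9.81067189e-01  8.37311318e-03 -1.93486595e-01  6.45136320e+02]
 [ 1.93462978e-01 -3.55189490e-03 -9.81101147e-01  1.01661871e+03]
 [ 0.00000000e+00  0.00000000e+00  0.00000000e+00  1.00000000e+00]]
```

View pics/scene0.png

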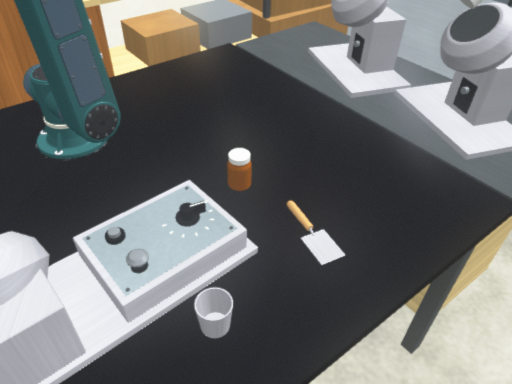

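View pics/top0.png

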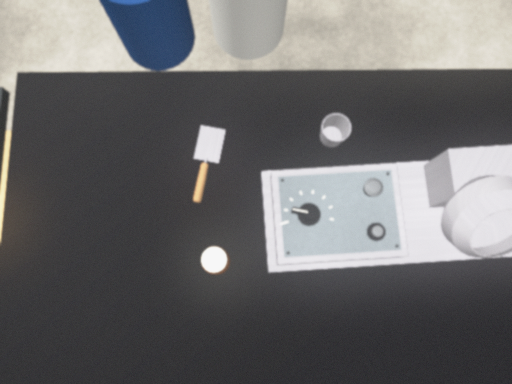

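The views show the panel with the dial at about (308,213) in the top image, start (dark housing) at (376,231), stop at (373,187), and the pointer pointing left and slightly up. The long off mark is at (285,223). Next I measure the panel, marks and buttons on the z=80 plane.

```bash
cat > h.py <<'E'
import numpy as np,cv2
from cell import *
def ray(n,u,v,z):
    m=camera_model(n);V=m["view"];R=V[:3,:3];c=-R.T@V[:3,3]
    d=R.T@np.linalg.inv(m["K"])@np.array([u,v,1.]);return c+d*(z-c[2])/d[2]
def proj(n,p):
    m=camera_model(n);q=m["K"]@(m["view"]@np.append(p,1))[:3];return q[:2]/q[2]
E
python3 - <<'E'
from h import *
im=cv2.imread("pics/top0.png")
c=im[160:275,255:420];cv2.imwrite("pics/topz.png",cv2.resize(c,None,fx=4.8,fy=4.8,interpolation=cv2.INTER_CUBIC))
s=cv2.imread("pics/scene0.png")[180:315,70:262];cv2.imwrite("pics/scenez.png",cv2.resize(s,None,fx=4.1,fy=4.1,interpolation=cv2.INTER_CUBIC))
hsv=cv2.cvtColor(im,cv2.COLOR_BGR2HSV);print(hsv[245,330],hsv[180,290],hsv[175,268])
mk=cv2.inRange(hsv,(80,20,80),(115,120,220))
cs,_=cv2.findContours(mk,cv2.RETR_EXTERNAL,cv2.CHAIN_APPROX_NONE)
k=max([q for q in cs if 200<q[:,0,0].mean()<420 and 150<q[:,0,1].mean()<280],key=cv2.contourArea)
P=np.array([ray("top",*p[0],80)[:2] for p in k],np.float32)
r=cv2.minAreaRect(P);print(r,cv2.boundingRect(k))
# white marks
w=cv2.inRange(hsv,(0,0,190),(180,40,255));w[:, :278]=0
n,l,st,ce=cv2.connectedComponentsWithStats(w)
for i in range(1,n):
    if 2<st[i,4]<150 and 278<ce[i,0]<345 and 180<ce[i,1]<235: print(st[i],ce[i],ray("top",*ce[i],80))
E
```

```text
[ 96  18 207] [101  18 201] [128   4 233]
((667.0665893554688, -16.549846649169922), (2.087268829345703, 7.64663028717041), 61.68821716308594) (341, 175, 2, 4)
[293 208  14   5  30] [299.36666667 209.9       ] [588.64176019  85.73189868  80.        ]
```

View pics/topz.png

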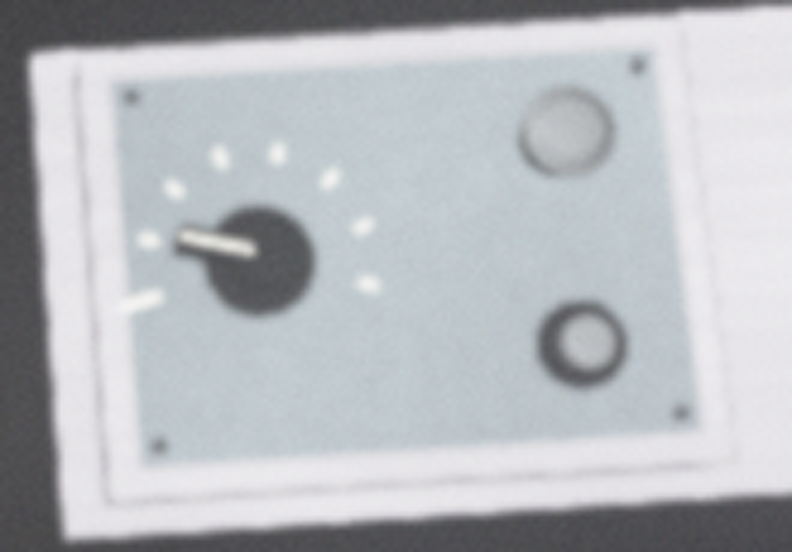

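View pics/scenez.png

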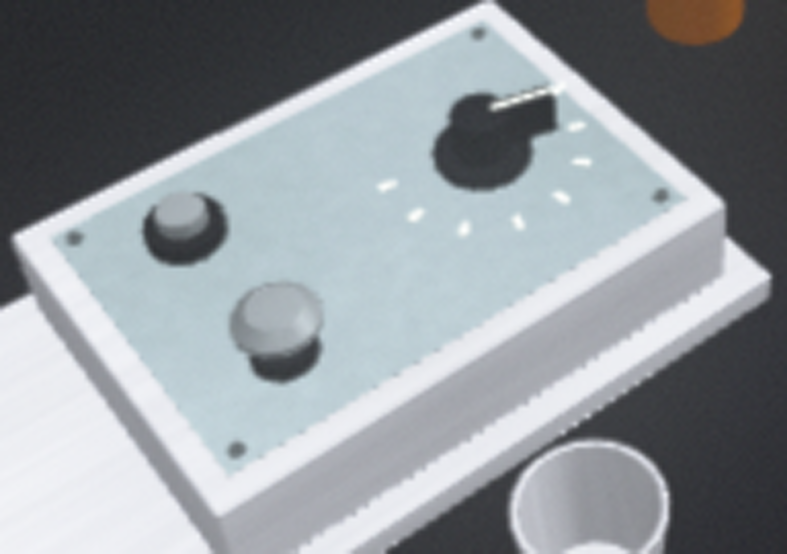

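The pointer is at position 1 (zoom tip (180,240), mark 1 at (148,240)). I fit the machine pose from the mark centroids.

```bash
python3 - <<'E'
from h import *
def fit(name,pts,off,sc):
    im=cv2.imread(f"pics/{name}0.png").astype(float)
    g=im[...,2]
    W=[];
    for (u,v) in pts:
        u=(u+.5)/sc+off[0]-.5;v=(v+.5)/sc+off[1]-.5
        a,b=int(round(u)),int(round(v));p=g[b-2:b+3,a-2:a+3];w=np.clip(p-np.median(p)-5,0,None)
        yy,xx=np.mgrid[b-2:b+3,a-2:a+3];cc=((w*xx).sum()/w.sum(),(w*yy).sum()/w.sum())
        W.append(ray(name,*cc,80)[:2])
    return np.array(W)
def pose(W,ids):
    a=np.radians(105-30*np.array(ids));L=np.c_[54*np.cos(a),54*np.sin(a)]
    lc,wc=L.mean(0),W.mean(0);H=(L-lc).T@(W-wc);th=np.arctan2(H[0,1]-H[1,0],H[0,0]+H[1,1])
    R=np.array([[np.cos(th),-np.sin(th)],[np.sin(th),np.cos(th)]]);t=wc-R@lc
    print("dial",t,"yaw",np.degrees(th),"res",np.abs(W-(L@R.T+t)).max(0))
    for n,p in dict(center=(0,-70),start=(-50,-150),stop=(50,-150)).items(): print(n,R@p+t)
    return t,th
pose(fit("top",[(148,240),(174,188),(220,157),(278,153),(330,178),(362,226),(368,284)],(255,160),4.8),range(1,8))
pose(fit("scene",[(576,126),(582,161),(561,198),(518,222),(464,229),(416,215),(387,186)],(70,180),4.1),range(1,8))
for z in [114,]:
  print("hubtop scene",ray("scene",70+478/4.1,180+107/4.1,z))
for n,u,v in (("top",255+590/4.8,160+343/4.8),("scene",70+180/4.1,180+212/4.1)):
  for z in(90,100,110): print(n,z,ray(n,u,v,z))
E
```

```text
dial [578.65626349  64.9613323 ] yaw 3.163154751151859 res [0.25854977 0.45373881]
center [582.51882326  -4.93201955]
start [537.00935454 -87.56910721]
stop [636.85700003 -82.05116468]
dial [579.15477739  65.20288508] yaw 2.9235446950326835 res [0.20614781 0.14329024]
center [582.72501132  -4.7060087 ]
start [536.87035455 -87.15205441]
stop [636.74020281 -82.05172021]
hubtop scene [579.00137473  66.3120103  114.        ]
top 90 [535.9973989  -90.97637532  90.        ]
top 100 [535.04833918 -88.12555472 100.        ]
top 110 [534.09927946 -85.27473412 110.        ]
scene 90 [531.74480762 -85.64094064  90.        ]
scene 100 [541.62549193 -87.96042692 100.        ]
scene 110 [551.50617625 -90.27991319 110.        ]
```

```bash
cat >> h.py <<'E'
from scipy.spatial.transform import Rotation as Ro
D=np.array([578.9,65.1]);Y=3.05
def goal(sel,gap,rad=38.):  # pointer side: sel angle in deg, gap of -x face to arm side
    f=np.radians(105+Y-sel);e=np.array([np.cos(f),np.sin(f)]);n=np.array([-e[1],e[0]])
    return D+rad*e+(6+gap+11)*n, np.degrees(f)+90
def row(p,yaw):
    s=sense();R=Ro.from_euler("xyz",s["tcp_rot"])
    d=R.inv().apply(np.array(p)-s["position"])/10
    w=(R.inv()*Ro.from_euler("xyz",[180,0,yaw],degrees=True)).as_rotvec(degrees=True)
    print("row",np.round(d,2),np.round(w,1))
def st():
    s=sense();print(round(s["t"],2),np.round(s["position"],1),np.round(np.degrees(s["tcp_rot"]),1),"F",np.round(s["ft_force"],2),"w",round(s["width"],1),"q6",round(s["joints"][5],2))
E
python3 - <<'E'
from h import *
g,y=goal(30,10);print(g,y,"jar",ray("top",213,260,100))
st();row([*g,300],y);
E
```

```text
[560.35333068 107.86705574] 168.05 jar [474.60201862 284.13028916 100.        ]
0.1 [ 148.6 -529.1  247.2] [-179.9   -0.    15.7] F [ 0.8  -1.    0.25] w 85.4 q6 -0.1
row [ 56.86 -50.2   -5.17] [  -0.    -0.2 -152.4]
```

Emit:
jog_arm:
  targets: "0 0 -5 0 0 0 -1; 57 -50 -5 0 0 -152 -1; 57 -50 -5 0 0 -152 -1; 57 -50 -5 0 0 -152 -1; 57 -50 -5 0 0 -152 -1; 57 -50 -5 0 0 -152 -1; 57 -50 -5 0 0 -152 -1; 57 -50 -5 0 0 -152 -1; 57 -50 -5 0 0 -152 -1; 57 -50 -5 0 0 -152 -1; 57 -50 -5 0 0 -152 -1; 57 -50 -5 0 0 -152 -1; 57 -50 -5 0 0 -152 -1; 57 -50 -5 0 0 -152 -1; 57 -50 -5 0 0 -152 -1; 57 -50 -5 0 0 -152 -1; 57 -50 -5 0 0 -152 -1; 57 -50 -5 0 0 -152 -1; 57 -50 -5 0 0 -152 -1; 57 -50 -5 0 0 -152 -1"
  grip_force: 30

```text
t: 1.77
position: [563.9, 111.6, 296.0]
tcp_rot: [3.139, -0.004, 2.661]
ft_force: [-1.0, -1.3, -0.3]
width: -0.3
```

```bash
python3 - <<'E'
from h import *
st();g,y=goal(30,10);row([*g,200],y)
row([*g,140],y)
E
```

```text
1.77 [563.9 111.6 296. ] [179.8  -0.3 152.5] F [-0.95 -1.29 -0.31] w -0.3 q6 -0.99
row [ 0.1  -0.52  9.6 ] [  0.2  -0.2 -15.6]
row [ 0.08 -0.54 15.6 ] [  0.2  -0.2 -15.6]
```

Emit:
jog_arm:
  targets: "0.1 -0.5 5 0.2 -0.2 -15.6 -1; 0.1 -0.5 10 0.2 -0.2 -15.6 -1; 0.1 -0.5 14 0.2 -0.2 -15.6 -1; 0.1 -0.5 15.6 0.2 -0.2 -15.6 -1; 0.1 -0.5 15.6 0.2 -0.2 -15.6 -1; 0.1 -0.5 15.6 0.2 -0.2 -15.6 -1"

```text
t: 2.27
position: [558.6, 108.2, 137.5]
tcp_rot: [-3.14, -0.007, 2.933]
ft_force: [0.8, -0.7, 0.5]
width: 0.2
```

```bash
python3 - <<'E'
from h import *
st();g,y=goal(30,10);row([*g,115],y)
a=grab_frame("scene");b=grab_frame("top")
cv2.imwrite("pics/s1.png",cv2.resize(a[100:300,60:310],None,fx=3,fy=3,interpolation=cv2.INTER_CUBIC))
cv2.imwrite("pics/t1.png",cv2.resize(b[120:290,230:430],None,fx=3.5,fy=3.5,interpolation=cv2.INTER_CUBIC))
E
```

```text
2.27 [558.6 108.2 137.5] [-179.9   -0.4  168. ] F [ 0.8  -0.67  0.5 ] w 0.2 q6 -1.27
row [-0.19  0.01  2.25] [-0.1 -0.4 -0. ]
```

View pics/s1.png

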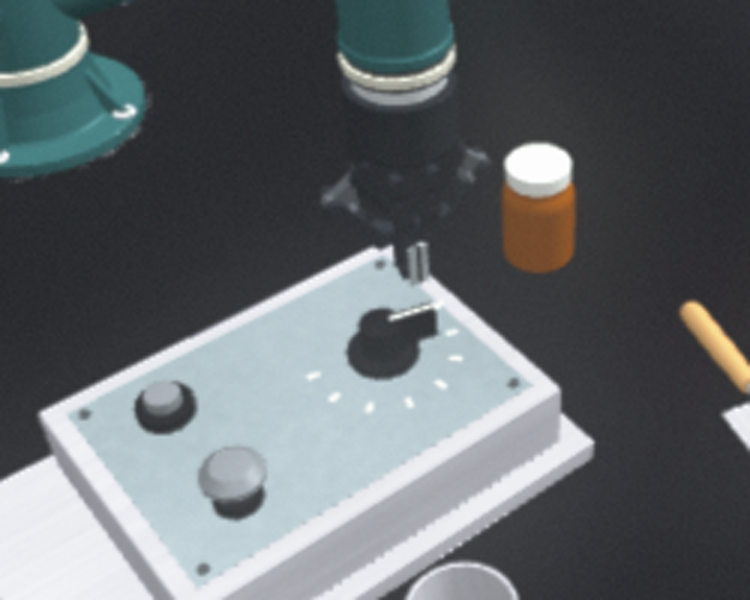

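View pics/t1.png

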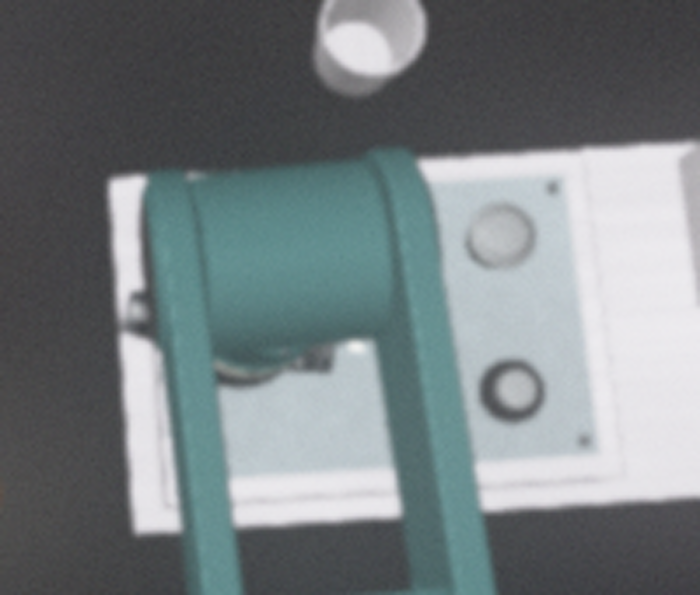

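The scene view shows the closed fingers at (415,265), on the near (counter-clockwise) side of the pointer tip at (437,305). They are clear of the jar. The arm hides the dial in the top view. Descending next.

Emit:
jog_arm:
  targets: "-0.2 0 1.2 0 -0.4 0 -1; -0.2 0 2.3 0 -0.4 0 -1; -0.2 0 2.3 0 -0.4 0 -1; -0.2 0 2.3 0 -0.4 0 -1"

```text
t: 2.7
position: [564.2, 108.0, 120.8]
tcp_rot: [3.14, 0.012, 2.933]
ft_force: [0.1, -0.4, 0.1]
width: 0.3
```

```bash
python3 - <<'E'
from h import *
st()
a=grab_frame("scene")
cv2.imwrite("pics/s2.png",cv2.resize(a[150:270,120:270],None,fx=5,fy=5,interpolation=cv2.INTER_CUBIC))
for sel,gap in((30,1),(45,0),(52,0),(60,0),(75,0),(83,0)):
    g,y=goal(sel,gap);print(sel,gap);row([*g,115],y)
E
```

```text
2.7 [564.2 108.  120.8] [179.9   0.7 168. ] F [ 0.12 -0.37  0.14] w 0.3 q6 -1.27
30 1
row [-0.5  -0.1   0.61] [ 0.1  0.7 -0. ]
45 0
row [-1.64  0.21  0.63] [ 0.2  0.7 15. ]
52 0
row [-2.14  0.26  0.63] [ 0.2  0.7 22. ]
60 0
row [-2.72  0.25  0.64] [ 0.3  0.7 30. ]
75 0
row [-3.78 -0.01  0.65] [ 0.4  0.6 45. ]
83 0
row [-4.31 -0.25  0.66] [ 0.4  0.6 53. ]
```

View pics/s2.png

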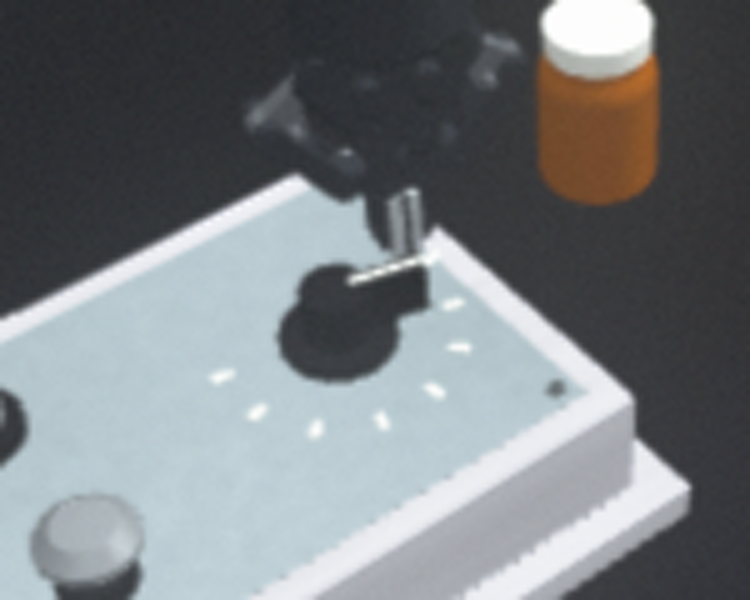

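The finger is now behind the pointer with a small gap. I hold one beat to check the settling error.

Emit:
jog_arm:
  targets: "0 0 0.6 0 0.7 0 -1; 0 0 0.6 0 0.7 0 -1; 0 0 0.6 0 0.7 0 -1; 0 0 0.6 0 0.7 0 -1; 0 0 0.6 0 0.7 0 -1; 0 0 0.6 0 0.7 0 -1"

```text
t: 3.25
position: [564.6, 108.0, 115.2]
tcp_rot: [3.14, 0.0, 2.933]
ft_force: [1.1, 0.6, -0.0]
width: -0.1
```

```bash
python3 - <<'E'
from h import *
st()
for sel,gap in((30,1),(45,0),(52,0),(60,0),(75,0),(83,0)):
    g,y=goal(sel,gap);print(sel,gap);row([*g,115],y)
E
```

```text
3.25 [564.6 108.  115.2] [179.9   0.  168. ] F [ 1.11  0.56 -0.02] w -0.1 q6 -1.27
30 1
row [-0.49 -0.1   0.02] [ 0.1  0.  -0. ]
45 0
row [-1.63  0.21  0.02] [ 0.1 -0.  15. ]
52 0
row [-2.14  0.26  0.02] [ 0.1 -0.  22. ]
60 0
row [-2.72  0.24  0.02] [ 0.1 -0.  30. ]
75 0
row [-3.78 -0.01  0.02] [ 0.1 -0.  45. ]
83 0
row [-4.3  -0.26  0.02] [ 0.1 -0.  53. ]
```

Emit:
jog_arm:
  targets: "-0.2 -0.05 0 0 0 0 -1; -0.35 -0.1 0 0 0 0 -1; -0.5 -0.1 0 0 0 0 -1; -0.65 -0.05 0 0 0 2 -1; -0.8 0 0 0 0 4 -1; -1.0 0.05 0 0 0 6 -1; -1.2 0.1 0 0 0 9 -1; -1.4 0.16 0 0 0 12 -1; -1.6 0.2 0 0 0 15 -1; -1.75 0.22 0 0 0 17 -1; -1.95 0.24 0 0 0 19 -1; -2.1 0.26 0 0 0 22 -1; -2.1 0.26 0 0 0 22 -1; -2.1 0.26 0 0 0 22 -1; -2.1 0.26 0 0 0 22 -1"

```text
t: 4.5
position: [585.6, 106.2, 115.1]
tcp_rot: [3.14, -0.001, 2.55]
ft_force: [0.9, -0.0, 0.1]
width: 0.2
```

```bash
python3 - <<'E'
from h import *
st()
a=grab_frame("scene")
cv2.imwrite("pics/s3.png",cv2.resize(a[150:270,120:270],None,fx=5,fy=5,interpolation=cv2.INTER_CUBIC))
for sel,gap in((52,0),(60,0),(68,0),(76,0),(83,0),(90,0),(98,0),(106,0),(112,0)):
    g,y=goal(sel,gap);print(sel,gap);row([*g,115],y)
E
```

```text
4.5 [585.6 106.2 115.1] [179.9  -0.  146.1] F [ 0.86 -0.05  0.07] w 0.2 q6 -0.9
52 0
row [-0.04  0.02  0.01] [ 0.1 -0.   0. ]
60 0
row [-0.58  0.22  0.01] [ 0.1 -0.   8. ]
68 0
row [-1.15  0.34  0.01] [ 0.1 -0.1 16. ]
76 0
row [-1.73  0.38  0.01] [ 0.1 -0.1 24. ]
83 0
row [-2.24  0.35  0.01] [ 0.1 -0.1 31. ]
90 0
row [-2.74  0.26  0.01] [ 0.1 -0.1 38. ]
98 0
row [-3.29  0.08  0.01] [ 0.1 -0.1 46. ]
106 0
row [-3.81 -0.17  0.01] [ 0.1 -0.1 54. ]
112 0
row [-4.18 -0.41  0.01] [ 0.1 -0.1 60. ]
```

View pics/s3.png

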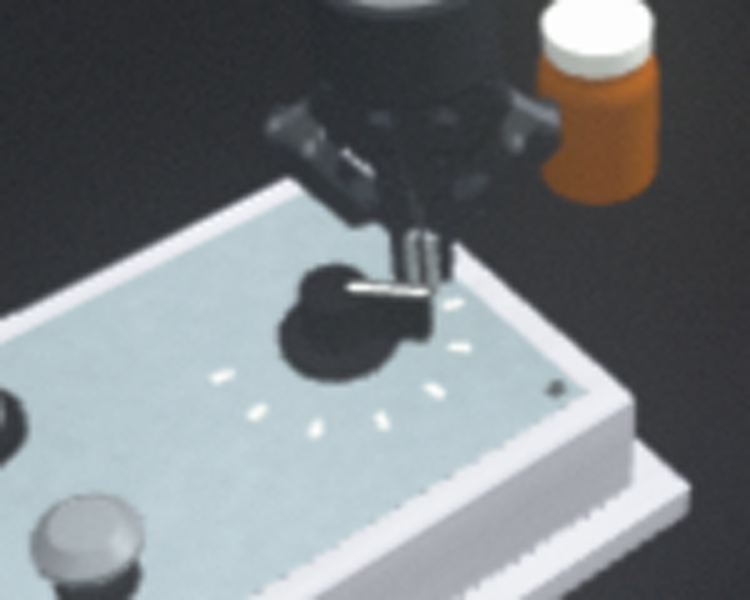

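The pointer line now runs from (348,287) to (430,291) in the crop, so it has turned. I compute its angle.

```bash
cat >> h.py <<'E'
def ang(u,v,ox=120,oy=150,s=5,n="scene"):
    p=ray(n,(u+.5)/s+ox-.5,(v+.5)/s+oy-.5,114)[:2]-D
    return 105+Y-np.degrees(np.arctan2(p[1],p[0])),np.hypot(*p)
E
python3 - <<'E'
from h import *
print(ang(435,260),ang(430,291))
E
```

```text
(np.float64(35.8606205309129), np.float64(46.06158159952863)) (np.float64(61.10502791353707), np.float64(42.84255438003824))
```

It has snapped to position 2. Next push is to about 82°, which should leave it at position 3.

Emit:
jog_arm:
  targets: "-0.2 0.1 0 0 0 3 -1; -0.4 0.16 0 0 0 6 -1; -0.6 0.22 0 0 0 8 -1; -0.8 0.27 0 0 0 11 -1; -1.0 0.31 0 0 0 14 -1; -1.15 0.34 0 0 0 16 -1; -1.35 0.36 0 0 0 19 -1; -1.55 0.38 0 0 0 21.5 -1; -1.73 0.38 0 0 0 24 -1; -1.95 0.37 0 0 0 27 -1; -2.17 0.35 0 0 0 30 -1; -2.17 0.35 0 0 0 30 -1; -2.17 0.35 0 0 0 30 -1; -2.17 0.35 0 0 0 30 -1"

```text
t: 5.72
position: [605.4, 97.0, 115.1]
tcp_rot: [3.141, -0.002, 2.027]
ft_force: [0.0, 0.1, 0.2]
width: 0.2
```

```bash
python3 - <<'E'
from h import *
st()
a=grab_frame("scene")
cv2.imwrite("pics/s4.png",cv2.resize(a[150:270,120:270],None,fx=5,fy=5,interpolation=cv2.INTER_CUBIC))
for sel in(82,86,90,94,98,102,106,109,112):
    g,y=goal(sel,0);print(sel);row([*g,115],y)
E
```

```text
5.72 [605.4  97.  115.1] [ 1.799e+02 -1.000e-01  1.162e+02] F [0.02 0.07 0.21] w 0.2 q6 -0.39
82
row [-0.01  0.01  0.01] [ 0.1 -0.1  0.1]
86
row [-0.27  0.12  0.01] [ 0.1 -0.1  4.1]
90
row [-0.55  0.21  0.01] [ 0.1 -0.1  8.1]
94
row [-0.83  0.28  0.01] [ 0.  -0.1 12.1]
98
row [-1.12  0.33  0.01] [ 0.  -0.1 16.1]
102
row [-1.41  0.36  0.01] [ 0.  -0.1 20.1]
106
row [-1.7   0.37  0.01] [ 0.  -0.1 24.1]
109
row [-1.92  0.37  0.01] [ 0.  -0.1 27.1]
112
row [-2.13  0.35  0.01] [ 0.  -0.1 30.1]
```

View pics/s4.png

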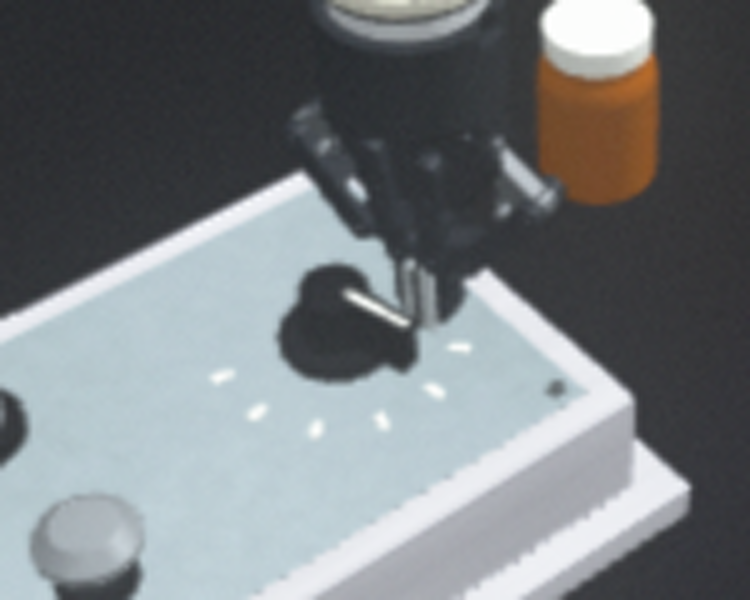

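The tip is at about (408,325), position 3. The next step has the same shape and goes to position 4.

Emit:
jog_arm:
  targets: "-0.2 0.1 0 0 0 3 -1; -0.4 0.16 0 0 0 6 -1; -0.6 0.22 0 0 0 8.5 -1; -0.8 0.27 0 0 0 11.5 -1; -1.0 0.31 0 0 0 14.5 -1; -1.15 0.33 0 0 0 16.5 -1; -1.35 0.35 0 0 0 19 -1; -1.55 0.37 0 0 0 22 -1; -1.7 0.37 0 0 0 24 -1; -1.92 0.37 0 0 0 27 -1; -2.13 0.35 0 0 0 30 -1; -2.13 0.35 0 0 0 30 -1; -2.13 0.35 0 0 0 30 -1; -2.13 0.35 0 0 0 30 -1"

```text
t: 6.93
position: [617.8, 79.6, 115.1]
tcp_rot: [3.142, -0.002, 1.505]
ft_force: [0.6, 0.2, 0.1]
width: 0.1
```

```bash
python3 - <<'E'
from h import *
st();print(ang(408,325))
a=grab_frame("scene")
cv2.imwrite("pics/s5.png",cv2.resize(a[150:270,120:270],None,fx=5,fy=5,interpolation=cv2.INTER_CUBIC))
for sel in(112,116,120,124,128,132,134,136,138,140,142):
    g,y=goal(sel,0);print(sel);row([*g,115],y)
E
```

```text
6.93 [617.8  79.6 115.1] [ 1.80e+02 -1.00e-01  8.62e+01] F [0.59 0.24 0.11] w 0.1 q6 0.1
(np.float64(91.31009180364794), np.float64(42.95527320424688))
112
row [-0.02  0.01  0.01] [-0.  -0.1  0.2]
116
row [-0.29  0.12  0.01] [-0.  -0.1  4.2]
120
row [-0.56  0.21  0.01] [-0.  -0.1  8.2]
124
row [-0.85  0.28  0.01] [-0.  -0.1 12.2]
128
row [-1.13  0.33  0.  ] [-0.  -0.1 16.2]
132
row [-1.42  0.36  0.  ] [-0.  -0.1 20.2]
134
row [-1.57  0.37  0.  ] [-0.  -0.1 22.2]
136
row [-1.71  0.37  0.  ] [-0.  -0.1 24.2]
138
row [-1.86  0.37  0.  ] [-0.  -0.1 26.2]
140
row [-2.    0.36  0.  ] [-0.  -0.1 28.2]
142
row [-2.15  0.35  0.  ] [-0.  -0.1 30.2]
```

View pics/s5.png

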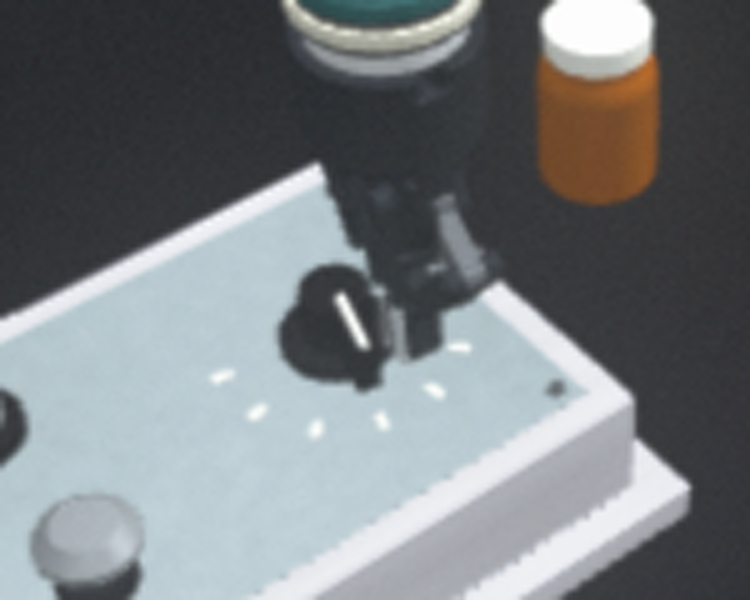

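The tip is at (365,349), pointing at mark 4. I take the last click more slowly and stop around 141°.

Emit:
jog_arm:
  targets: "-0.2 0.1 0 0 0 3 -1; -0.4 0.16 0 0 0 6 -1; -0.58 0.21 0 0 0 8.5 -1; -0.75 0.26 0 0 0 10.5 -1; -0.9 0.29 0 0 0 13 -1; -1.05 0.32 0 0 0 15 -1; -1.2 0.34 0 0 0 17 -1; -1.35 0.35 0 0 0 19 -1; -1.45 0.36 0 0 0 20.5 -1; -1.55 0.37 0 0 0 22 -1; -1.65 0.37 0 0 0 23.5 -1; -1.75 0.37 0 0 0 25 -1; -1.85 0.37 0 0 0 26 -1; -1.95 0.36 0 0 0 27.5 -1; -2.07 0.35 0 0 0 29 -1; -2.07 0.35 0 0 0 29 -1; -2.07 0.35 0 0 0 29 -1; -2.07 0.35 0 0 0 29 -1"

```text
t: 8.48
position: [619.9, 58.7, 115.0]
tcp_rot: [-3.141, -0.002, 0.999]
ft_force: [0.4, -0.4, -1.3]
width: 0.2
```

```bash
python3 - <<'E'
from h import *
st();print(ang(365,349))
a=grab_frame("scene")
cv2.imwrite("pics/s6.png",cv2.resize(a[150:270,120:270],None,fx=5,fy=5,interpolation=cv2.INTER_CUBIC))
g,y=goal(132,8,44);row([*g,115],y);row([*g,170],y)
E
```

```text
8.48 [619.9  58.7 115. ] [-1.799e+02 -1.000e-01  5.720e+01] F [ 0.4  -0.38 -1.33] w 0.2 q6 0.57
(np.float64(121.10979991246477), np.float64(43.50589343462261))
row [1.46 0.17 0.01] [-0.  -0.1 -8.8]
row [ 1.47  0.16 -5.49] [-0.  -0.1 -8.8]
```

View pics/s6.png

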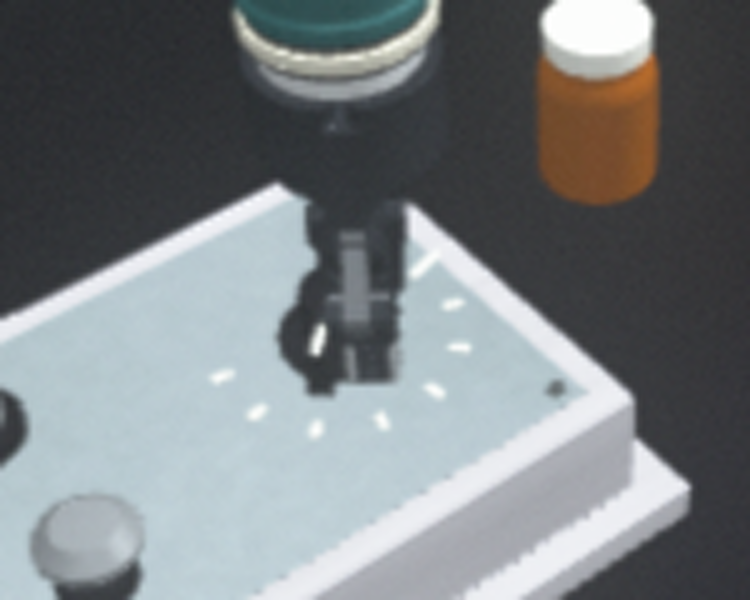

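The pointer tip is at about (316,355), in line with mark 5 at (316,428). I back off (+x), then lift.

Emit:
jog_arm:
  targets: "0.4 0 0 0 0 0 -1; 0.9 0 0 0 0 0 -1; 1.2 0 -0.5 0 0 0 -1; 1.2 0 -3 0 0 0 -1; 1.2 0 -6 0 0 0 -1; 1.2 0 -9 0 0 0 -1; 1.2 0 -9 0 0 0 -1; 1.2 0 -9 0 0 0 -1; 1.2 0 -9 0 0 0 -1"

```text
t: 9.28
position: [626.5, 68.9, 205.1]
tcp_rot: [-3.141, -0.002, 0.999]
ft_force: [0.1, 0.2, -0.6]
width: -0.0
```

```bash
python3 - <<'E'
from h import *
st();print(ang(316,355))
a=grab_frame("scene")
cv2.imwrite("pics/s7.png",cv2.resize(a[150:270,70:270],None,fx=4,fy=4,interpolation=cv2.INTER_CUBIC))
for yw in (45,93.05,3.05):
  row([537,-87.4,205],yw)
E
```

```text
9.28 [626.5  68.9 205.1] [-1.80e+02 -1.00e-01  5.72e+01] F [ 0.1   0.21 -0.56] w -0.0 q6 0.59
(np.float64(148.36669200680495), np.float64(43.42325838468892))
row [-17.96   0.98  -0.13] [-0.2 -0.  12.2]
row [-17.96   0.98  -0.13] [ -0.1  -0.1 -35.8]
row [-17.96   0.98  -0.13] [-0.2  0.  54.2]
```

View pics/s7.png

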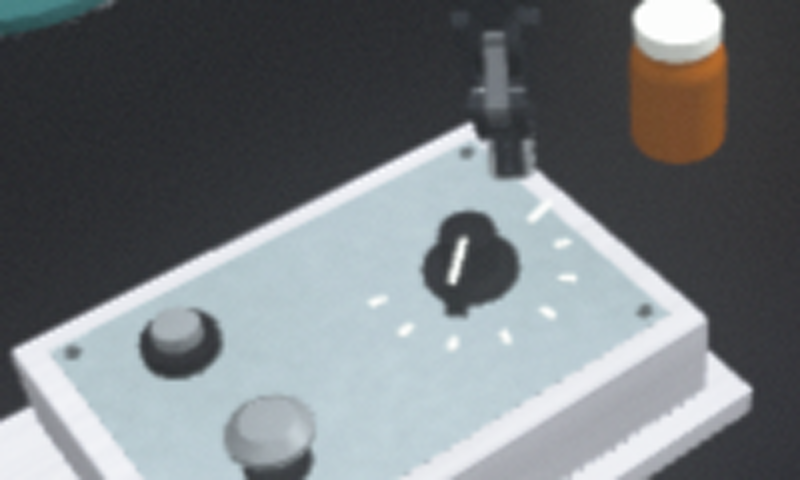

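The selector is at five (angle about 148°, inside the tolerance) with the finger clear. Now over to the start button.

Emit:
jog_arm:
  targets: "-3 0.2 -0.5 0 0 -5 -1; -6 0.3 -0.5 0 0 -11 -1; -9 0.5 -0.5 0 0 -17 -1; -12 0.7 -0.3 0 0 -23 -1; -15 0.8 0 0 0 -29 -1; -17 0.9 0 0 0 -34 -1; -18 1 0 0 0 -36 -1; -18 1 0 0 0 -36 -1; -18 1 0 0 0 -36 -1; -18 1 0 0 0 -36 -1; -18 1 0 0 0 -36 -1"

```text
t: 10.25
position: [537.2, -86.9, 203.1]
tcp_rot: [-3.139, -0.003, 1.628]
ft_force: [-0.1, -0.1, 0.8]
width: -0.3
```

```bash
python3 - <<'E'
from h import *
st();row([537,-87.4,122],93.05)
a=grab_frame("scene")
cv2.imwrite("pics/s8.png",cv2.resize(a[150:300,60:260],None,fx=4,fy=4,interpolation=cv2.INTER_CUBIC))
E
```

```text
10.25 [537.2 -86.9 203.1] [-179.8   -0.2   93.3] F [-0.11 -0.08  0.83] w -0.3 q6 -0.32
row [-0.07  0.    8.11] [-0.2 -0.2  0.2]
```

View pics/s8.png

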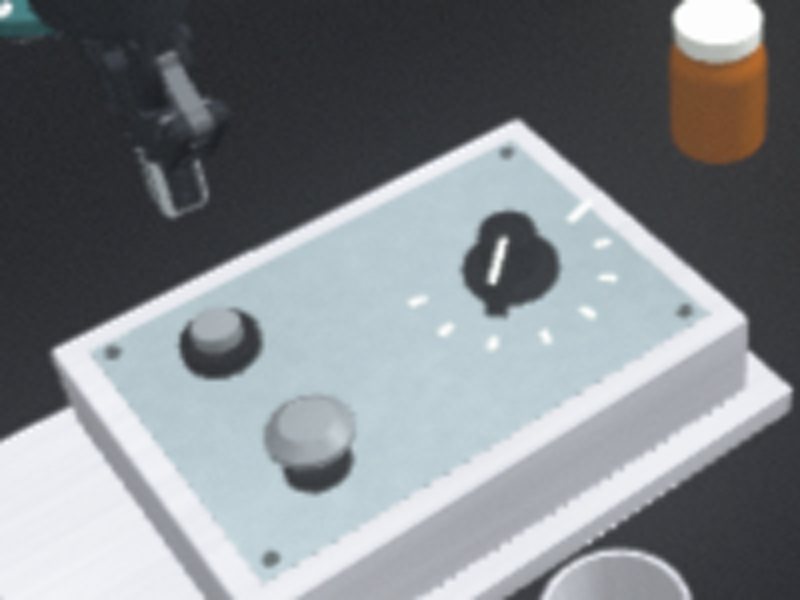

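The selector holds at five and the finger is above the start button at (215,325). Descending to just over it.

Emit:
jog_arm:
  targets: "-0.05 0 2.5 0 0 0 -1; -0.05 0 5 0 0 0 -1; -0.05 0 6.8 0 0 0 -1; -0.05 0 7.7 0 0 0 -1; -0.05 0 8.1 0 0 0 -1; -0.05 0 8.1 0 0 0 -1; -0.05 0 8.1 0 0 0 -1; -0.05 0 8.1 0 0 0 -1"

```text
t: 10.97
position: [538.1, -87.4, 124.0]
tcp_rot: [3.141, -0.002, 1.628]
ft_force: [-0.3, -0.6, 0.3]
width: -0.0
```

```bash
python3 - <<'E'
from h import *
st();row([537,-87.4,110],93.05)
a=grab_frame("scene")
cv2.imwrite("pics/s9.png",cv2.resize(a[180:280,70:200],None,fx=6,fy=6,interpolation=cv2.INTER_CUBIC))
E
```

```text
10.97 [538.1 -87.4 124. ] [ 1.80e+02 -1.00e-01  9.33e+01] F [-0.31 -0.61  0.3 ] w -0.0 q6 -0.32
row [ 0.01 -0.11  1.4 ] [ 0.  -0.1  0.3]
```

View pics/s9.png

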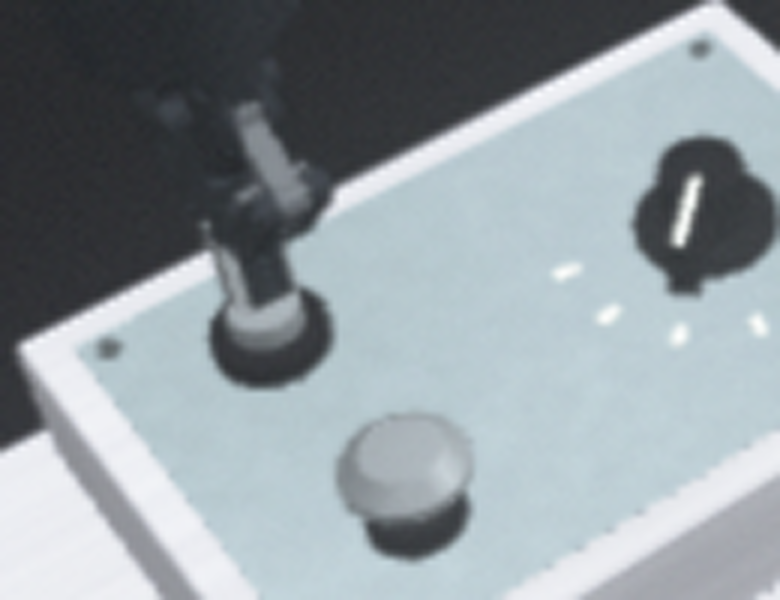

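The fingertip at (265,300) is directly over the button. I press down in small steps.

Emit:
jog_arm:
  targets: "0 -0.1 0.2 0 0 0 -1; 0 -0.1 0.4 0 0 0 -1; 0 -0.1 0.6 0 0 0 -1; 0 -0.1 0.8 0 0 0 -1; 0 -0.1 0.9 0 0 0 -1; 0 -0.1 1.0 0 0 0 -1; 0 -0.1 1.0 0 0 0 -1; 0 -0.1 1.0 0 0 0 -1"

```text
t: 11.68
position: [537.4, -87.7, 114.5]
tcp_rot: [3.14, -0.001, 1.628]
ft_force: [-0.7, -0.6, 4.5]
width: -0.3
```

Emit:
jog_arm:
  targets: "0 0 0.1 0 0 0 -1; 0 0 0.1 0 0 0 -1; 0 0 0.2 0 0 0 -1; 0 0 0.2 0 0 0 -1; 0 0 0.2 0 0 0 -1"

```text
t: 12.1
position: [537.5, -87.7, 113.1]
tcp_rot: [3.14, -0.001, 1.628]
ft_force: [-1.2, 0.2, 6.7]
width: 0.0
```

Emit:
jog_arm:
  targets: "0 0 0.1 0 0 0 -1; 0 0 0.2 0 0 0 -1; 0 0 0.3 0 0 0 -1; 0 0 0.3 0 0 0 -1; 0 0 0.3 0 0 0 -1"

```text
t: 12.52
position: [537.6, -87.7, 112.9]
tcp_rot: [3.139, -0.0, 1.628]
ft_force: [-5.3, 1.4, 14.6]
width: -0.2
```

The tip stops moving at z 112.9 while force rises to 14.6 N, so it has bottomed out. I check the picture to see whether the button or its housing is stopping it.

```bash
python3 - <<'E'
from h import *
st()
a=grab_frame("scene")
cv2.imwrite("pics/s10.png",cv2.resize(a[200:260,90:150],None,fx=9,fy=9,interpolation=cv2.INTER_CUBIC))
a=cv2.imread("pics/scene0.png")
cv2.imwrite("pics/s0b.png",cv2.resize(a[200:260,90:150],None,fx=9,fy=9,interpolation=cv2.INTER_CUBIC))
for z in (80,88,92,96,98,100,102,104): print(z,np.round((proj("scene",[537,-87.4,z])-[90,200])*9),np.round((proj("top",[537,-87.4,z])-[255,160])*4.8))
E
```

```text
12.52 [537.6 -87.7 112.9] [179.8  -0.   93.3] F [-5.34  1.44 14.57] w -0.2 q6 -0.32
80 [226. 331.] [577. 343.]
88 [219. 308.] [581. 341.]
92 [216. 296.] [584. 341.]
96 [212. 284.] [586. 340.]
98 [211. 278.] [587. 339.]
100 [209. 273.] [588. 339.]
102 [207. 267.] [589. 338.]
104 [205. 261.] [591. 338.]
```

View pics/s10.png

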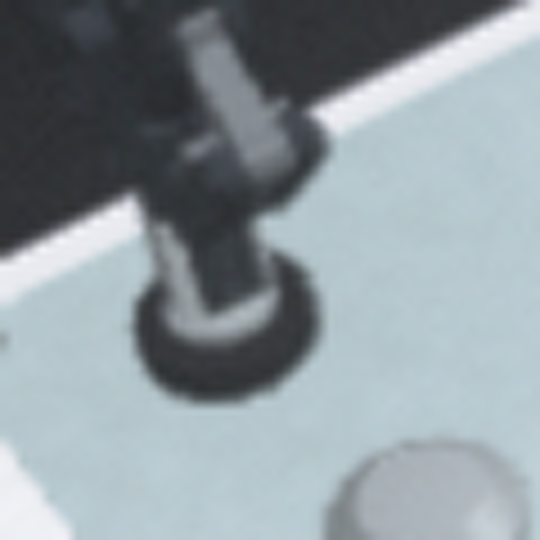

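View pics/s0b.png

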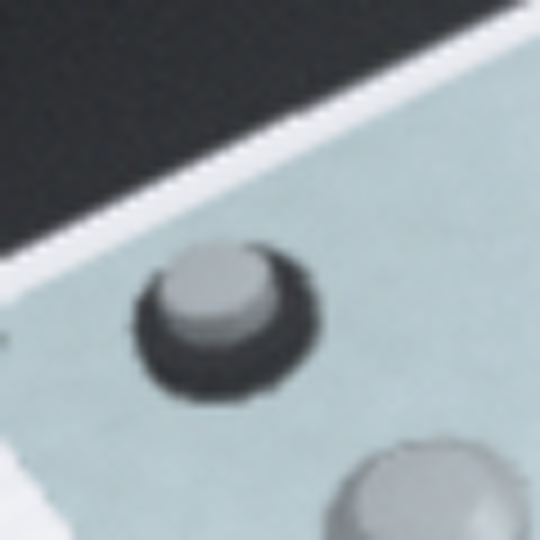

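```bash
python3 - <<'E'
import cv2
for n in("s0b","s10"):
    a=cv2.cvtColor(cv2.imread(f"pics/{n}.png"),cv2.COLOR_BGR2GRAY)
    for x in (200,215,230): print(n,x,[(y,int(a[y,x])) for y in range(270,361,6)])
E
```

```text
s0b 200 [(270, 173), (276, 174), (282, 175), (288, 175), (294, 175), (300, 175), (306, 175), (312, 161), (318, 137), (324, 118), (330, 108), (336, 106), (342, 92), (348, 73), (354, 61), (360, 57)]
s0b 215 [(270, 175), (276, 176), (282, 176), (288, 176), (294, 177), (300, 176), (306, 174), (312, 159), (318, 135), (324, 118), (330, 110), (336, 108), (342, 92), (348, 73), (354, 62), (360, 58)]
s0b 230 [(270, 176), (276, 176), (282, 177), (288, 177), (294, 176), (300, 175), (306, 167), (312, 148), (318, 127), (324, 118), (330, 114), (336, 110), (342, 92), (348, 71), (354, 61), (360, 56)]
s10 200 [(270, 66), (276, 74), (282, 81), (288, 88), (294, 99), (300, 113), (306, 128), (312, 143), (318, 156), (324, 165), (330, 157), (336, 134), (342, 101), (348, 73), (354, 62), (360, 57)]
s10 215 [(270, 59), (276, 58), (282, 60), (288, 59), (294, 57), (300, 57), (306, 69), (312, 103), (318, 147), (324, 170), (330, 162), (336, 137), (342, 105), (348, 75), (354, 61), (360, 58)]
s10 230 [(270, 62), (276, 61), (282, 65), (288, 66), (294, 70), (300, 76), (306, 110), (312, 150), (318, 170), (324, 175), (330, 156), (336, 128), (342, 97), (348, 72), (354, 62), (360, 59)]
```

Emit:
jog_arm:
  targets: "0 0 0.2 0 0 0 -1; 0 0 0.4 0 0 0 -1; 0 0 0.5 0 0 0 -1; 0 0 0.5 0 0 0 -1; 0 0 0.5 0 0 0 -1"

```text
t: 12.98
position: [537.6, -87.7, 112.7]
tcp_rot: [3.137, 0.0, 1.629]
ft_force: [-8.7, 1.7, 23.0]
width: -0.0
```

The button's front edge moved from row 317 to about row 336 in the crop, roughly 6 mm, so it is fully in. Now I release and lift, keeping away from the pan.

Emit:
jog_arm:
  targets: "0 0 -0.5 0 0 0 -1; 0 0 -1.5 0 0 0 -1; 0 0 -4 0 0 0 -1; 0 0 -8 0 0 0 -1; 0 0 -11 0 0 0 -1; 0 0 -13 0 0 0 -1; 0 0 -13 0 0 0 -1; 0 0 -13 0 0 0 -1; 0 0 -13 0 0 0 -1; 0 0 -13 0 0 0 -1"

```text
t: 13.82
position: [536.1, -87.4, 239.8]
tcp_rot: [-3.141, -0.001, 1.629]
ft_force: [-0.5, 0.4, 0.7]
width: 0.1
```

```bash
python3 - <<'E'
from h import *
st()
a=grab_frame("scene");cv2.imwrite("pics/s11.png",a)
cv2.imwrite("pics/s11z.png",cv2.resize(a[170:320,60:260],None,fx=4,fy=4,interpolation=cv2.INTER_CUBIC))
E
```

```text
13.82 [536.1 -87.4 239.8] [-1.80e+02 -1.00e-01  9.33e+01] F [-0.55  0.37  0.7 ] w 0.1 q6 -0.32
```

View pics/s11z.png

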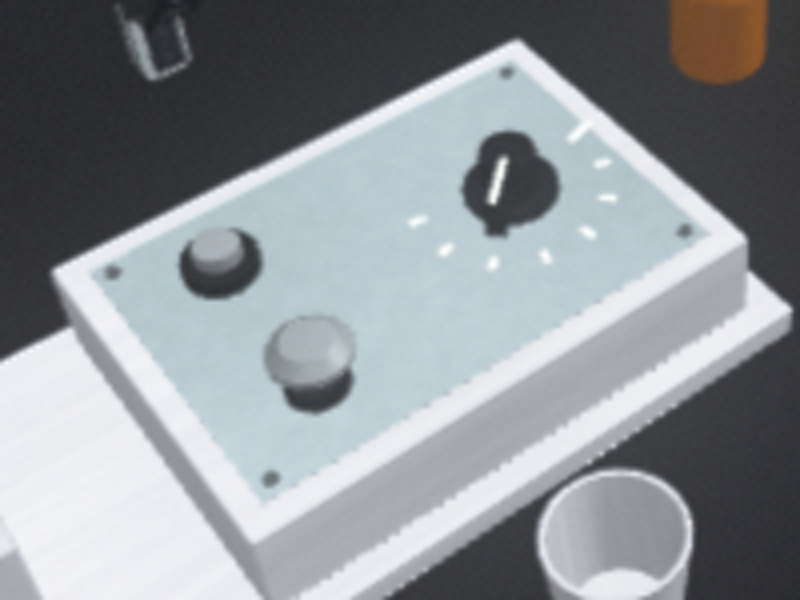

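View pics/s11.png

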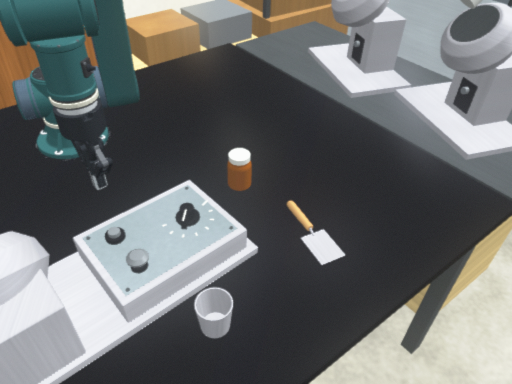

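The start button is out again, the pointer is at mark 5, and stop, jar, beaker and scraper look unchanged. The arm is clear.

```bash
python3 -c "
from cell import *
print(close_job())"
```

```text
the job is handed in; nothing more can be done
None
```

I turned the selector from position 1 to position 5, one click at a time. Then I pressed the start button fully in, released it, lifted the finger clear and handed the job in at about 13.9 s.

- **Selector:** the camera put the pointer at about 148° against the 150° target, within tolerance. It still pointed at mark 5 in the last picture.
- **Start button:** the finger hit a hard stop, with force rising to 23 N. The button's edge had moved about 6 mm in the picture, and it was out again after release.
- **Stop button, jar, beaker and scraper:** the last picture showed no visible change in any of them. I judged this by eye and did not measure their positions.
- **Arm:** it was clear of everything at the end, with wrist force under 1 N.

Two checks were imperfect. The top camera's view of the dial was blocked by the arm, so the dial and button checks while the arm was working relied on the scene camera. There was also a sideways force of about 9 N at the bottom of the press, which had no visible effect.

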